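# Open the ratchet bookend

### The arm

A 6-joint arm with a two-finger parallel gripper is mounted at the origin on the work surface. World frame = base frame: x ahead of the robot, y to its left, z up, the work surface at z = 0. Lengths are in m, angles in degrees, forces in N, time in s.
With the tool pointing down it reaches from about 0.35 to 0.925 m from the base axis. Payload 6.4 kg.
Tool frame: the origin (TCP) lies midway between the tips of the shut fingers; the grasp point (between the pads) lies 19 mm behind it; z points along the fingers, y is the line along which they close (so a half turn about z gives the same grasp; the last joint's range is limited). The gripper opens to 85 mm and grips with 20 to 120 N. Pads are 22 mm wide; open, the fingers measure 114 mm over their backs; the gripper's body (76 mm by 85 mm) begins 54 mm behind the grasp point. The pads swing forward as they close: fully open they stand 13 mm farther back than shut.
Start: joints at [-86.35, 14.043, 89.255, -0, 76.702, -9.975], TCP at [0.153, -0.632, 0.211] pointing down, gripper open.
Joint ranges: [-179.41, 179.41], [-58.25, 129.5], [7.25, 145.43], [-54.29, 234.29], [11.92, 165.04], [-157.13, 157.13]. Speed limits (degrees/s): [147.25, 147.25, 180, 180, 180, 180].

### API

Orientations are given as [roll, pitch, yaw] about the fixed x, y, z axes, in that order (R = Rz(yaw) Ry(pitch) Rx(roll)).
In Python, from plant import ctrl, viewer gives the robot as it stands.
- The arm moves only by the shell command python3 -m pendant 'ROWS' [OPENING] [FORCE]. ROWS is JSON, a list of rows, each an object with "delta_pos": the shift along the world's x, y, z in mm, a list of three; "rot": the turn, a rotation vector about the world's x, y, z in rad, a list of three. A call has 1 to 8 rows; each row shifts and turns the commanded pose from where the row before left it; what a row does not reach is not made up. A row lasts 1/10 s, in which the tool goes at most 50 mm and 8.59 degrees, less where a joint would pass 70% of its speed; a pose out of reach is approached as far as the arm can. A call is refused whole if a number of a shift passes 50 or a number of a turn 0.15, either way. A call with a gripper value outside its range is refused whole. OPENING is the opening, from 0 (shut) to 1 (fully open), set as the call begins (- or left out, the last holds). The fingers move at their own pace and stop on an object; FORCE is the grip in N (left out, the last holds). Time passes only in rows, so rows that do not move let the fingers close. It gives the time, the measured TCP pose, the force, the opening and the grip force at its end, in the units of the state.
- ctrl.sense(): the state, without advancing time (a new reading comes with each control period).
- viewer.get_image(name): name is "scene" or "top" or "wrist"; returns a dict with "frame" (420x560x3 uint8, red, green, blue), "range_z" (420x560 float32, m along the optical axis (not along the pixel's ray), 0 where there is no reading), "fovy" (degrees; the focal length in pixels is half the picture's height over the tangent of half this angle, whatever the lens; pixels are square), "cx", "cy" (the principal point, pixels), "distortion" ([k1, k2, p1, p2, k3] as OpenCV has them; the pictures are not rectified), "rvec" (rotation vector, rad) and "tvec" (3), from world to camera coordinates, as OpenCV has them. Camera axes: x right, y down, z forward; pixel columns grow to the right and rows downward; lengths in m; the calibration is good to about 2 mm. A picture is of the moment at which its call begins.
- ctrl.job_done(): hands the job in; it is judged then, once.
The state is a dict: "t": time; "joints": joint angles; "joint_velocities": joint speeds; "effort": joint torques, N m; "ee_pos": TCP position; "tool_rot": TCP orientation; "wrist_force": force on the tool from outside, world axes, zero at the start; "torque": the same for the moment, N m; "finger_gap": finger opening in m; "gripper_force": force on a finger pad.
Only numpy, scipy, OpenCV 4.12 (cv2) and the standard library are available. Lean on these libraries where they do the work, as an engineer would, in place of code of your own. Each camera call takes 0.05 s, during which the arm holds its last target. There are 200 camera calls.

### The job

Open the ratchet bookend all the way to make room for more trays: press the yellow thumb release on its sliding jaw down and, keeping it down, push the jaw back along the bar, away from the two standing trays, until it is fully home against the red end stop, then let the release spring up. Work with the fingertips only: pick nothing up, and leave the trays and everything else on the cart standing where they are.

Things in the scene. Friction and masses are not known exactly. Their poses are not given: they have to be found in the camera images.
- bookend: Ratchet bookend fixed to the cart: grey base plate 210 x 360 x 8 mm (x by y). Origin: centre of its underside, on the cart. Its y axis runs along the bar from the grey fixed end plate (y = -165 mm, 88 mm tall) to the red end stop (y = +170 mm, 52 mm tall). The aluminium bar lies at x = +60 mm, top at z = 36 mm, saw teeth underneath (10 mm pitch). Trays stand in the bay at x below +40 mm.
- jaw (a joint): Sliding jaw's place on the bar, m: 0 nearest the fixed end plate, 0.170 against the red end stop (fully open). Grows along the bookend's +y. The ratchet blocks it towards +y (within one 10 mm tooth) while the release is up; with the release down it slides with about 2.5 N of friction and stays where it is left.
- release (a joint): Travel of the yellow thumb release, m: 0 up, 0.010 fully down; straight down, spring return (3 N at 0, 7 N fully down). Unpressed it rests at 0 to 0.0045, depending on where the pawl meets the teeth; the pawl clears the teeth from 0.005. Unless it stays down while the jaw moves, the jaw locks at the next tooth.
- thumb_pad (a point): Centre of the top face of the yellow thumb release, which rides on the jaw: a flat pad 46 mm (bookend x) by 48 mm (bookend y), top 65 to 70 mm above the cart unpressed, 60 mm fully down. Axes as the bookend's. Open on three sides; the black push wall stands along its +y edge.
- push_face (a point): Point on the bay-side face of the jaw's black push wall (62 mm along x, 12 mm thick), which faces the bookend's -y: 26 mm to +y of the pad's centre, 85 mm above the cart; the wall's top is at 104 mm. Pushing here to +y drives the jaw. Beyond this face the jaw reaches 36 mm farther to +y, behind the wall lower than 61 mm.
- jaw_face (a point): Centre of the bay-side face of the blue jaw plate (135 mm along x, 8 mm thick, top 82 mm above the cart), which faces the standing trays.
- tray_a: Smoky acrylic tray standing on edge in the bay beside the fixed end plate, 120 x 26 x 75 mm, origin at the centre of its underside. Loose; leave standing.
- tray_b: Second such smoky acrylic tray, between tray_a and the jaw plate. Loose; leave standing.
- mouse: Grey computer mouse, 100 x 58 x 34 mm, lying on the cart to the right of the bookend; origin at the centre of its underside. Leave alone.
- stamp: Stamp with wooden block (36 x 62 mm) and turned handle, 70 mm tall, standing upright on the cart beyond the bar; origin at the centre of its underside. Leave alone.
- highlighter: Yellow plastic highlighter, 125 x 20 x 15 mm, lying in the upper smoky acrylic tray of the tier on the left; origin under its middle. Leave alone.
- remover: Chrome staple remover, about 55 x 24 x 30 mm, lying in the upper tray of the tier on the left; origin under its middle. Leave alone.
Things that resemble listed ones, but are neither listed nor needed, are in the scene too. What is shaped like the tray_b but pink is not meant. What is shaped like the tray_a but green is not meant.

How it is judged:
By the outcome, as a careful person would: the job done as asked, in the order asked, and still so for the second after the job is handed in, with the robot touching nothing.
It also fails if it takes over 40 s, if anything falls off the work surface, if the arm or the gripper's body presses on something with over 40 N, if the wrist force passes 120 N, or if a joint passes its speed limit or range.

## Working session

There is one attempt and no reset: what is moved stays moved. The work goes in short steps, Python scripts to look and compute and a shell command to move; the robot and the scene stay as the last step left them, time stands still between calls to the robot, and variables do not carry over. Pictures are saved under pics/ and viewed, at most 12 in all, crops included, and the job is handed in when it is done.

```bash
mkdir -p pics
cat > h.py <<'E'
import numpy as np, cv2
from plant import ctrl, viewer
def grab(n,fn=None):
    im=viewer.get_image(n)
    if fn: cv2.imwrite(fn,cv2.cvtColor(im["frame"],cv2.COLOR_RGB2BGR))
    np.save('/tmp/'+n+'.npy',im,allow_pickle=True); return im
def load(n): return np.load('/tmp/'+n+'.npy',allow_pickle=True).item()
def K(im):
    h=im["frame"].shape[0]; f=h/2/np.tan(np.radians(im["fovy"]/2))
    return np.array([[f,0,im["cx"]],[0,f,im["cy"]],[0,0,1.]])
def world(im,uv,z=None):
    """uv Nx2 -> world points, by range (z None) or ray onto plane z"""
    uv=np.atleast_2d(np.array(uv,float))
    n=cv2.undistortPoints(uv.reshape(-1,1,2),K(im),np.array(im["distortion"],float)).reshape(-1,2)
    d=np.c_[n,np.ones(len(n))]; R=cv2.Rodrigues(np.array(im["rvec"],float))[0]; t=np.array(im["tvec"],float).ravel()
    c=-R.T@t; r=d@R
    if z is None:
        s=im["range_z"][uv[:,1].round().astype(int),uv[:,0].round().astype(int)]
    else: s=(z-c[2])/r[:,2]
    return c+r*s[:,None]
E
python3 - <<'E'
from h import *
a=grab("top","pics/top0.png");b=grab("scene","pics/scene0.png")
s=ctrl.sense();print(s["t"],s["ee_pos"],s["tool_rot"],s["finger_gap"])
E
```

```text
0.1 [ 0.15308946 -0.63114507  0.2097749 ] [-1.79899143e+02 -1.81379068e-02  1.36271768e+01] 0.08531019960521997
```

View pics/top0.png

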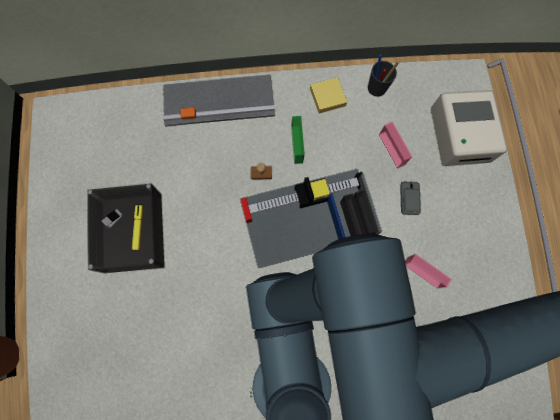

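View pics/scene0.png

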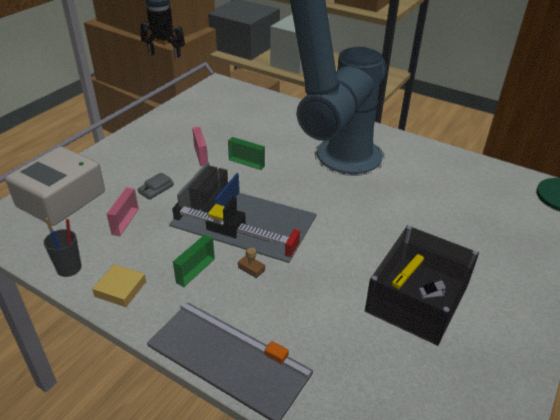

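Top view: the thumb pad is the small yellow square at (319,188), with the black wall at (304,192) and the red stop at (246,210). The yellow things that could be mistaken for it are the sticky-note block at (328,94) and the highlighter at (137,227). The orange slider at (188,113) is a red-stop lookalike. By the description (on the bar, beside the black wall and blue plate) I choose (319,188), and I'll check it in a close crop.

Run:
```python
from h import *
def comp(n,lo,hi,near,fn=None):
    im=load(n); hsv=cv2.cvtColor(im["frame"],cv2.COLOR_RGB2HSV)
    m=cv2.inRange(hsv,lo,hi); k,l,st,c=cv2.connectedComponentsWithStats(m)
    i=min((i for i in range(1,k) if st[i,4]>15),key=lambda i:np.hypot(*(c[i]-near)))
    ys,xs=np.where(l==i); return im,np.c_[xs,ys],c[i]
for nm,lo,hi,pt,ps in (("pad",(20,120,80),(35,255,255),(319,188),(217,212)),("red",(0,150,60),(6,255,255),(246,210),(292,242)),("blue",(105,120,30),(125,255,255),(336,212),(229,190))):
  for n,p in (("top",pt),("scene",ps)):
    im,uv,c=comp(n,lo,hi,p); w=world(im,uv); w=w[w[:,2]>0]
    print(nm,n,len(uv),c.round(1),np.median(w,0).round(4),w[:,2].min().round(3),np.percentile(w[:,2],95).round(3))
    if nm=="pad":
        w=w[w[:,2]>.055];print(w.mean(0),cv2.minAreaRect((w[:,:2]*1000).astype(np.float32)))
    if nm=="red": 
        w=w[w[:,2]>.045];print(w.mean(0),cv2.minAreaRect((w[:,:2]*1000).astype(np.float32)))
# base plate orientation: bar teeth by range: points z 30..40 in bar
im=load("top")
cv2.imwrite("pics/crop1.png",cv2.cvtColor(cv2.resize(im["frame"][150:290,220:400],None,fx=4,fy=4,interpolation=cv2.INTER_CUBIC),cv2.COLOR_RGB2BGR))
g=np.stack(np.meshgrid(np.arange(240,380),np.arange(160,235)),-1).reshape(-1,2)
w=world(im,g); fr=im["frame"][g[:,1],g[:,0]].astype(int)
b=(w[:,2]>.028)&(w[:,2]<.04)&(fr.min(1)>130)
P=w[b]; c=P[:,:2].mean(0); u,s,v=np.linalg.svd(P[:,:2]-c); print("bar",b.sum(),c,v[0],np.degrees(np.arctan2(v[0][1],v[0][0])))
```

```text
pad top 265 [319.3 188.3] [ 0.5293 -0.1314  0.0674] 0.006 0.071
[ 0.52994424 -0.13150969  0.0674554 ] ((530.0693969726562, -128.58145141601562), (46.1386833190918, 50.16328048706055), 9.980179786682129)
pad scene 181 [216.4 211.7] [ 0.5422 -0.1338  0.0659] 0.006 0.07
[ 0.545379   -0.12814615  0.07119043] ((963.8504028320312, 209.5678253173828), (1165.7581787109375, 41.34799575805664), 39.170467376708984)
red top 142 [245.9 209.8] [0.4914 0.0776 0.0508] 0.014 0.055
[0.49499838 0.07800278 0.05100051] ((495.63421630859375, 77.95512390136719), (60.7709846496582, 16.149797439575195), 9.216492652893066)
red scene 185 [292.4 241.6] [0.5075 0.0857 0.0469] 0.013 0.053
[0.50058503 0.08163289 0.05024737] ((499.5155334472656, 80.89698028564453), (62.24033737182617, 18.50774383544922), 15.23776912689209)
blue top 297 [335.4 217.2] [ 0.4441 -0.1661  0.0716] 0.016 0.084
blue scene 361 [227.9 191.4] [ 0.444  -0.1654  0.0627] 0.016 0.081
bar 383 [ 0.52100769 -0.07303393] [ 0.16414265 -0.98643661] -80.55256696369273
```

View pics/crop1.png

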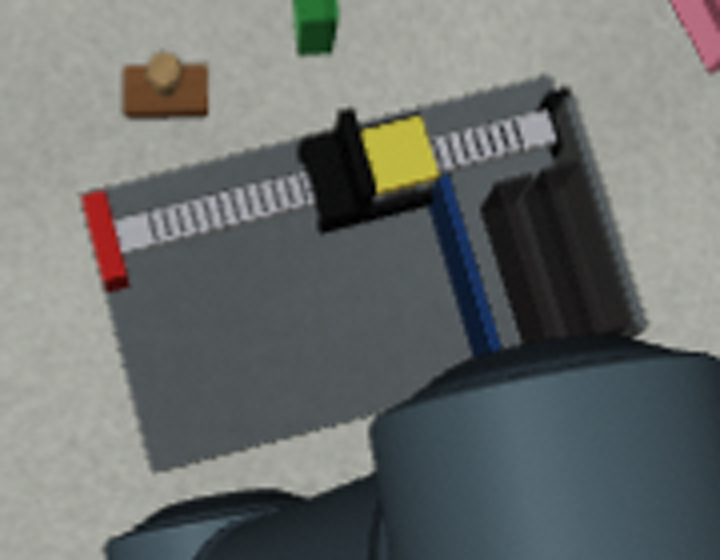

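The crop confirms it: the yellow pad sits on the bar with the black wall on its +y side (left), the blue plate on the bay side and the red stop at far left. The pad is at (0.530, -0.129) with yaw about 9.6°. Next I shut the fingers and go above the pad.

```bash
python3 -m pendant '[{"delta_pos":[23,32,0],"rot":[0,0,-0.01]},{"delta_pos":[23,32,0],"rot":[0,0,-0.01]},{"delta_pos":[23,32,0],"rot":[0,0,-0.01]},{"delta_pos":[23,32,0],"rot":[0,0,-0.01]},{"delta_pos":[23,32,0],"rot":[0,0,-0.01]},{"delta_pos":[23,32,0],"rot":[0,0,-0.01]},{"delta_pos":[23,32,0],"rot":[0,0,-0.01]},{"delta_pos":[23,32,0],"rot":[0,0,0]}]' 0 20
python3 -m pendant '[{"delta_pos":[23,32,0],"rot":[0,0,0]},{"delta_pos":[23,32,0],"rot":[0,0,0]},{"delta_pos":[23,32,0],"rot":[0,0,0]},{"delta_pos":[23,32,0],"rot":[0,0,0]},{"delta_pos":[23,32,0],"rot":[0,0,0]},{"delta_pos":[23,32,0],"rot":[0,0,0]},{"delta_pos":[23,32,0],"rot":[0,0,0]},{"delta_pos":[8,0,0],"rot":[0,0,0]}]'
python3 -m pendant '[{"delta_pos":[0,0,-20],"rot":[0,0,0]},{"delta_pos":[0,0,-20],"rot":[0,0,0]},{"delta_pos":[0,0,0],"rot":[0,0,0]}]'
python3 - <<'E'
from h import *
grab("wrist","pics/wrist1.png");grab("scene","pics/s1.png");grab("top")
E
```

```text
t: 0.9
ee_pos: [0.3377, -0.3741, 0.2104]
tool_rot: [-180.0, 0.0, 9.6]
wrist_force: [0.7, -0.5, -0.2]
finger_gap: -0.0001
gripper_force: 0.0
t: 1.7
ee_pos: [0.5072, -0.1483, 0.2103]
tool_rot: [-179.9, 0.0, 9.9]
wrist_force: [-0.7, -0.3, -0.3]
finger_gap: -0.0
gripper_force: 0.0
t: 2.0
ee_pos: [0.504, -0.1511, 0.1674]
tool_rot: [-179.8, 0.3, 9.6]
wrist_force: [0.2, -0.2, -0.1]
finger_gap: -0.0004
gripper_force: 0.0
```

View pics/wrist1.png

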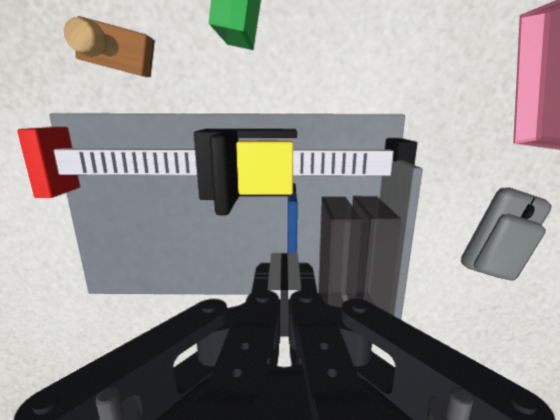

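The wrist view shows the bookend square to the tool. The yellow pad is at (265,167), the wall at (225,170), the red stop at (45,160) and the fingertips at (285,265). I'll refine the pad position from this view.

Run:
```python
from h import *
im=load("wrist"); hsv=cv2.cvtColor(im["frame"],cv2.COLOR_RGB2HSV)
m=cv2.inRange(hsv,(22,150,80),(35,255,255)); m[:,:200]=0
ys,xs=np.where(m); uv=np.c_[xs,ys]; w=world(im,uv); z=np.median(w[:,2]); w=w[abs(w[:,2]-z)<.004]
print(z,cv2.minAreaRect((w[:,:2]*1000).astype(np.float32)))
p=world(im,uv,.0675); print(cv2.minAreaRect((p[:,:2]*1000).astype(np.float32)), (p.min(0)+p.max(0))/2)
im=load("top");hsv=cv2.cvtColor(im["frame"],cv2.COLOR_RGB2HSV);m=cv2.inRange(hsv,(22,120,80),(35,255,255));m[:160]=0;m[:,:250]=0
print(m.sum()//255)
ys,xs=np.where(m);p=world(im,np.c_[xs,ys],.0675); print(p.mean(0))
print(ctrl.sense()["ee_pos"])
```

```text
0.0677721072651633 ((531.1925659179688, -128.94851684570312), (45.425941467285156, 47.889949798583984), 9.741874694824219)
((530.9134521484375, -129.0386199951172), (45.8646125793457, 47.90296936035156), 9.617659568786621) [ 0.53068436 -0.12933699  0.0675    ]
0Traceback (most recent call last):
  File "<stdin>", line 9, in <module>
  File "h.py", line 14, in world
    n=cv2.undistortPoints(uv.reshape(-1,1,2),K(im),np.array(im["distortion"],float)).reshape(-1,2)
      ~~~~~~~~~~~~~~~~~~~^^^^^^^^^^^^^^^^^^^^^^^^^^^^^^^^^^^^^^^^^^^^^^^^^^^^^^^^^^^
cv2.error: OpenCV(4.12.0) /io/opencv/modules/calib3d/src/undistort.dispatch.cpp:347: error: (-215:Assertion failed) CV_IS_MAT(_src) && CV_IS_MAT(_dst) && (_src->rows == 1 || _src->cols == 1) && (_dst->rows == 1 || _dst->cols == 1) && _src->cols + _src->rows - 1 == _dst->rows + _dst->cols - 1 && (CV_MAT_TYPE(_src->type) == CV_32FC2 || CV_MAT_TYPE(_src->type) == CV_64FC2) && (CV_MAT_TYPE(_dst->type) == CV_32FC2 || CV_MAT_TYPE(_dst->type) == CV_64FC2) in function 'cvUndistortPointsInternal'
```

```bash
python3 -m pendant '[{"delta_pos":[13,15,0],"rot":[0,0,0]},{"delta_pos":[12,15,0],"rot":[0,0,0]},{"delta_pos":[0,0,-25],"rot":[0,0,0]},{"delta_pos":[0,0,-25],"rot":[0,0,0]},{"delta_pos":[0,0,-25],"rot":[0,0,0]},{"delta_pos":[0,0,-10],"rot":[0,0,0]},{"delta_pos":[0,0,0],"rot":[0,0,0]},{"delta_pos":[0,0,0],"rot":[0,0,0]}]'
python3 - <<'E'
from h import *
im=grab("wrist");im2=grab("scene")
cv2.imwrite("pics/c2.png",cv2.cvtColor(np.hstack([im["frame"][90:300,150:430],cv2.resize(im2["frame"][160:265,155:295],None,fx=2,fy=2)]),cv2.COLOR_RGB2BGR))
E
```

```text
t: 2.95
ee_pos: [0.5321, -0.1223, 0.0873]
tool_rot: [179.9, -0.1, 9.6]
wrist_force: [0.2, -0.0, 0.2]
finger_gap: 0.0002
gripper_force: 0.0
```

View pics/c2.png

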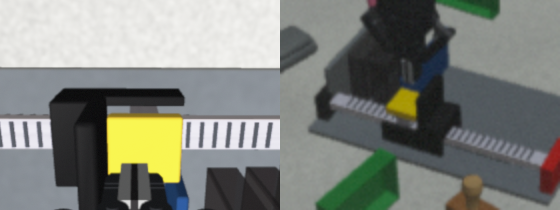

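The fingertips, at about (135,190) in the left crop, are above the pad just beside the black wall. Now I press.

```bash
python3 -m pendant '[{"delta_pos":[0,0,-7],"rot":[0,0,0]},{"delta_pos":[0,0,-7],"rot":[0,0,0]},{"delta_pos":[0,0,-4],"rot":[0,0,0]},{"delta_pos":[0,0,-3],"rot":[0,0,0]},{"delta_pos":[0,0,-3],"rot":[0,0,0]},{"delta_pos":[0,0,0],"rot":[0,0,0]},{"delta_pos":[0,0,0],"rot":[0,0,0]}]'
```

```text
t: 3.75
ee_pos: [0.5312, -0.1218, 0.0618]
tool_rot: [180.0, -0.0, 9.6]
wrist_force: [0.6, 0.8, -0.1]
finger_gap: 0.0002
gripper_force: 0.0
```

Run:
```python
from h import *
im=grab("wrist");im2=grab("scene");print({k:ctrl.sense()[k] for k in("ee_pos","wrist_force","torque")})
cv2.imwrite("pics/c3.png",cv2.cvtColor(np.hstack([im["frame"][90:300,150:430],cv2.resize(im2["frame"][160:265,155:295],None,fx=2,fy=2)]),cv2.COLOR_RGB2BGR))
```

```text
{'ee_pos': array([ 0.53131607, -0.12181143,  0.06201659]), 'wrist_force': array([ 0.64383948, -0.78005598,  0.63207488]), 'torque': array([-0.05874208,  0.01296629,  0.00615222])}
```

View pics/c3.png

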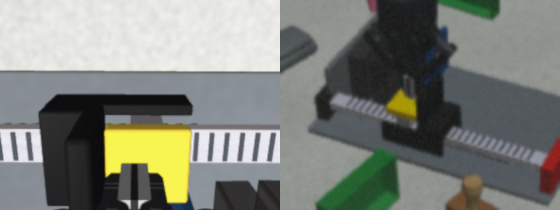

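The fingers are at the pad, at (135,180) in the left crop, but there is no contact force yet. I'll measure the pad height and go down slowly.

```bash
python3 - <<'E'
from h import *
im=load("wrist"); hsv=cv2.cvtColor(im["frame"],cv2.COLOR_RGB2HSV)
m=cv2.inRange(hsv,(22,150,80),(35,255,255)); m[:,:200]=0
ys,xs=np.where(m); w=world(im,np.c_[xs,ys]); print(np.percentile(w[:,2],[10,50,90]),cv2.minAreaRect((w[:,:2]*1000).astype(np.float32)))
E
python3 -m pendant '[{"delta_pos":[0,0,-1],"rot":[0,0,0]},{"delta_pos":[0,0,-1],"rot":[0,0,0]},{"delta_pos":[0,0,0],"rot":[0,0,0]}]'
```

```text
[0.06646912 0.06775134 0.06862219] ((555.692138671875, -122.84944152832031), (104.77537536621094, 50.704498291015625), 12.569951057434082)
t: 4.15
ee_pos: [0.531, -0.1217, 0.0597]
tool_rot: [-180.0, 0.0, 9.6]
wrist_force: [-0.4, -0.1, -0.3]
finger_gap: -0.0003
gripper_force: 0.0
```

```bash
for i in 1; do python3 -m pendant '[{"delta_pos":[0,0,-1],"rot":[0,0,0]},{"delta_pos":[0,0,-1],"rot":[0,0,0]},{"delta_pos":[0,0,0],"rot":[0,0,0]}]'; done
python3 - <<'E'
from h import *
im=grab("wrist");im2=grab("top")
cv2.imwrite("pics/c4.png",cv2.cvtColor(np.hstack([cv2.resize(im["frame"][200:340,200:370],None,fx=2.3,fy=2.3,interpolation=2),cv2.resize(im2["frame"][150:230,270:360],None,fx=4,fy=4.025,interpolation=2)[:322]]),cv2.COLOR_RGB2BGR))
for v in range(215,330,8):
    print(v,world(im,[(u,v) for u in (270,278,286,294)]).round(3).tolist())
E
```

```text
t: 4.45
ee_pos: [0.531, -0.1217, 0.0576]
tool_rot: [-180.0, 0.0, 9.6]
wrist_force: [0.2, -0.4, -0.2]
finger_gap: -0.0001
gripper_force: 0.0
215 [[0.539, -0.111, 0.021], [0.535, -0.117, 0.008], [0.549, -0.12, 0.048], [0.55, -0.125, 0.047]]
223 [[0.55, -0.111, 0.067], [0.551, -0.115, 0.067], [0.551, -0.12, 0.066], [0.552, -0.124, 0.067]]
231 [[0.546, -0.112, 0.067], [0.546, -0.116, 0.067], [0.547, -0.12, 0.067], [0.548, -0.124, 0.068]]
239 [[0.542, -0.112, 0.069], [0.542, -0.117, 0.069], [0.543, -0.121, 0.069], [0.543, -0.125, 0.068]]
247 [[0.537, -0.113, 0.068], [0.537, -0.117, 0.068], [0.538, -0.122, 0.068], [0.538, -0.126, 0.067]]
255 [[0.54, -0.113, 0.085], [0.541, -0.117, 0.085], [0.541, -0.121, 0.084], [0.542, -0.125, 0.084]]
263 [[0.54, -0.114, 0.093], [0.54, -0.117, 0.092], [0.541, -0.121, 0.092], [0.542, -0.125, 0.093]]
271 [[0.54, -0.114, 0.101], [0.541, -0.118, 0.101], [0.541, -0.121, 0.1], [0.542, -0.124, 0.101]]
279 [[0.54, -0.114, 0.108], [0.541, -0.118, 0.107], [0.541, -0.121, 0.107], [0.542, -0.124, 0.108]]
287 [[0.54, -0.115, 0.113], [0.541, -0.118, 0.113], [0.541, -0.121, 0.114], [0.542, -0.124, 0.113]]
295 [[0.542, -0.115, 0.121], [0.539, -0.118, 0.116], [0.539, -0.121, 0.116], [0.543, -0.124, 0.12]]
303 [[0.542, -0.115, 0.126], [0.541, -0.118, 0.124], [0.535, -0.122, 0.115], [0.543, -0.124, 0.126]]
311 [[0.542, -0.115, 0.131], [0.537, -0.119, 0.123], [0.532, -0.123, 0.115], [0.543, -0.123, 0.13]]
319 [[0.541, -0.115, 0.135], [0.534, -0.119, 0.125], [0.527, -0.123, 0.115], [0.543, -0.123, 0.135]]
327 [[0.546, -0.115, 0.144], [0.532, -0.12, 0.126], [0.525, -0.124, 0.116], [0.541, -0.123, 0.137]]
```

View pics/c4.png

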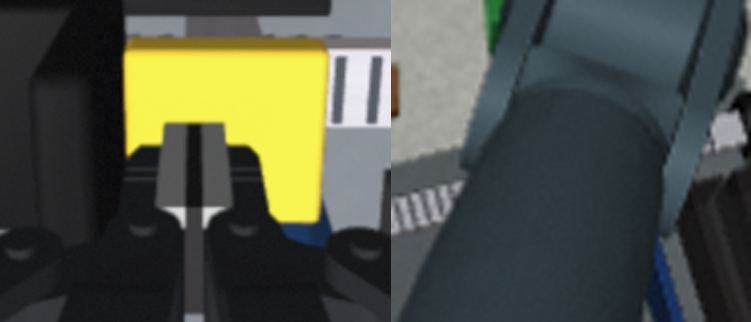

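The left crop shows the fingertip at (193,125), over the pad and clear of the wall. The depth readings put the true tip at z of about 0.078, so about 10 mm is still left. I'll continue down guided by force.

```bash
python3 -m pendant '[{"delta_pos":[0,0,-2],"rot":[0,0,0]},{"delta_pos":[0,0,-2],"rot":[0,0,0]},{"delta_pos":[0,0,-2],"rot":[0,0,0]},{"delta_pos":[0,0,0],"rot":[0,0,0]}]'
python3 -m pendant '[{"delta_pos":[0,0,-1],"rot":[0,0,0]},{"delta_pos":[0,0,-1],"rot":[0,0,0]},{"delta_pos":[0,0,0],"rot":[0,0,0]}]'
python3 -m pendant '[{"delta_pos":[0,0,-1],"rot":[0,0,0]},{"delta_pos":[0,0,-1],"rot":[0,0,0]},{"delta_pos":[0,0,0],"rot":[0,0,0]}]'
```

```text
t: 4.95
ee_pos: [0.5308, -0.1216, 0.0513]
tool_rot: [-180.0, 0.0, 9.6]
wrist_force: [-0.3, 0.3, -0.1]
finger_gap: -0.0002
gripper_force: 0.0
t: 5.25
ee_pos: [0.531, -0.1217, 0.0496]
tool_rot: [-180.0, 0.0, 9.6]
wrist_force: [0.0, 0.1, -0.4]
finger_gap: -0.0001
gripper_force: 0.0
t: 5.55
ee_pos: [0.5312, -0.1217, 0.0478]
tool_rot: [180.0, -0.0, 9.6]
wrist_force: [-0.8, 0.4, 0.9]
finger_gap: -0.0001
gripper_force: 0.0
```

```bash
python3 -m pendant '[{"delta_pos":[0,0,-1],"rot":[0,0,0]},{"delta_pos":[0,0,-1],"rot":[0,0,0]},{"delta_pos":[0,0,0],"rot":[0,0,0]}]'
python3 - <<'E'
from h import *
im=grab("wrist")
for u in (278,288):
  w=world(im,[(u,v) for v in range(225,290,4)]); print(u,w[:,[0,2]].round(3).tolist())
f=im["frame"];hsv=cv2.cvtColor(f,cv2.COLOR_RGB2HSV);m=cv2.inRange(hsv,(22,150,80),(35,255,255));ys,xs=np.where(m);ok=(xs>200)&(xs<360)
w=world(im,np.c_[xs,ys][ok]);print(np.median(w[:,2]))
E
```

```text
t: 5.85
ee_pos: [0.5313, -0.1218, 0.046]
tool_rot: [180.0, -0.0, 9.6]
wrist_force: [-1.5, 0.4, 3.8]
finger_gap: -0.0002
gripper_force: 2.0
278 [[0.552, 0.06], [0.551, 0.066], [0.55, 0.067], [0.547, 0.066], [0.545, 0.066], [0.543, 0.066], [0.541, 0.067], [0.541, 0.071], [0.542, 0.076], [0.541, 0.08], [0.541, 0.084], [0.541, 0.087], [0.541, 0.09], [0.541, 0.094], [0.542, 0.098], [0.541, 0.1], [0.542, 0.104]]
288 [[0.553, 0.061], [0.552, 0.064], [0.55, 0.066], [0.548, 0.065], [0.546, 0.065], [0.544, 0.066], [0.541, 0.065], [0.541, 0.07], [0.542, 0.076], [0.542, 0.079], [0.542, 0.084], [0.542, 0.087], [0.542, 0.09], [0.543, 0.095], [0.542, 0.098], [0.542, 0.101], [0.541, 0.103]]
0.06599954911257677
```

Contact: 3.8 N with the pad at z=0.066, so the reported TCP z reads about 20 mm low. I press another 4 mm.

```bash
python3 -m pendant '[{"delta_pos":[0,0,-1],"rot":[0,0,0]},{"delta_pos":[0,0,-1],"rot":[0,0,0]},{"delta_pos":[0,0,-1],"rot":[0,0,0]},{"delta_pos":[0,0,-1],"rot":[0,0,0]},{"delta_pos":[0,0,0],"rot":[0,0,0]}]'
python3 - <<'E'
from h import *
im=grab("wrist")
f=im["frame"];hsv=cv2.cvtColor(f,cv2.COLOR_RGB2HSV);m=cv2.inRange(hsv,(22,150,80),(35,255,255));ys,xs=np.where(m);ok=(xs>200)&(xs<360)
w=world(im,np.c_[xs,ys][ok]);print(np.median(w[:,2])); print(np.mean([ctrl.sense()["wrist_force"] for _ in range(3)],0))
E
```

```text
t: 6.4
ee_pos: [0.5314, -0.1219, 0.043]
tool_rot: [180.0, 0.0, 9.6]
wrist_force: [-5.2, 1.1, 12.3]
finger_gap: -0.0001
gripper_force: 5.7
0.06297993879449354
[-5.87283625  1.75479176 12.3774056 ]
```

```bash
python3 -m pendant '[{"delta_pos":[-1,0,-1],"rot":[0,0,0]},{"delta_pos":[0,0,-1],"rot":[0,0,0]},{"delta_pos":[0,0,0],"rot":[0,0,0]}]'
python3 - <<'E'
from h import *
im=grab("wrist");im2=grab("scene")
f=im["frame"];hsv=cv2.cvtColor(f,cv2.COLOR_RGB2HSV);m=cv2.inRange(hsv,(22,150,80),(35,255,255));ys,xs=np.where(m);ok=(xs>200)&(xs<360)
w=world(im,np.c_[xs,ys][ok]);print(np.percentile(w[:,2],[20,50,80]))
cv2.imwrite("pics/c5.png",cv2.cvtColor(np.hstack([cv2.resize(im["frame"][200:340,200:370],None,fx=2.3,fy=2.3,interpolation=2),cv2.resize(im2["frame"][160:265,165:290],None,fx=3,fy=3.067,interpolation=2)[:322]]),cv2.COLOR_RGB2BGR))
E
```

```text
t: 6.75
ee_pos: [0.5317, -0.1226, 0.0427]
tool_rot: [179.9, -0.1, 9.6]
wrist_force: [-6.2, 1.4, 20.3]
finger_gap: -0.0003
gripper_force: 9.0
[0.06205988 0.06276078 0.06333059]
```

View pics/c5.png

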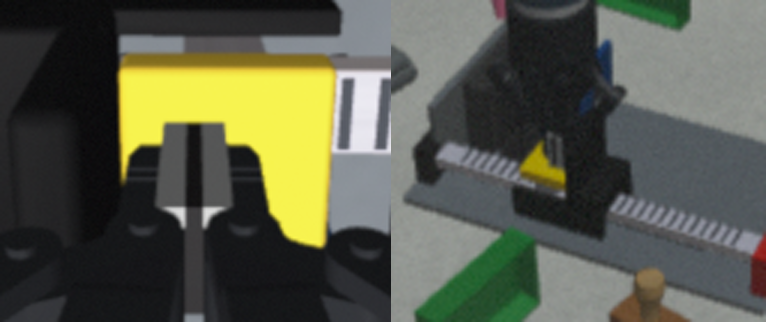

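The release is bottomed out (20 N, stiff), with the tips on the pad beside the wall. I ease off 1 mm and start pushing along +y.

```bash
python3 -m pendant '[{"delta_pos":[0,0,1],"rot":[0,0,0]},{"delta_pos":[-0.7,4,0],"rot":[0,0,0]},{"delta_pos":[-0.7,4,0],"rot":[0,0,0]},{"delta_pos":[-0.7,4,0],"rot":[0,0,0]},{"delta_pos":[-0.7,4,0],"rot":[0,0,0]},{"delta_pos":[-0.7,4,0],"rot":[0,0,0]}]'
python3 -m pendant '[{"delta_pos":[-0.7,4,0],"rot":[0,0,0]},{"delta_pos":[-0.7,4,0],"rot":[0,0,0]},{"delta_pos":[-0.7,4,0],"rot":[0,0,0]}]'
```

```text
t: 7.45
ee_pos: [0.5284, -0.1033, 0.043]
tool_rot: [179.8, -0.2, 9.6]
wrist_force: [-3.6, -3.4, 13.4]
finger_gap: -0.0
gripper_force: 6.8
t: 7.75
ee_pos: [0.5265, -0.0913, 0.043]
tool_rot: [179.8, -0.2, 9.6]
wrist_force: [-3.0, -3.2, 13.1]
finger_gap: -0.0001
gripper_force: 6.7
```

The jaw slides at about 3 N. I continue.

```bash
python3 -m pendant '[{"delta_pos":[-1.2,7,0],"rot":[0,0,0]},{"delta_pos":[-1.2,7,0],"rot":[0,0,0]},{"delta_pos":[-1.2,7,0],"rot":[0,0,0]},{"delta_pos":[-1.2,7,0],"rot":[0,0,0]},{"delta_pos":[-1.2,7,0],"rot":[0,0,0]},{"delta_pos":[-1.2,7,0],"rot":[0,0,0]},{"delta_pos":[-1.2,7,0],"rot":[0,0,0]},{"delta_pos":[-1.2,7,0],"rot":[0,0,0]}]'
python3 - <<'E'
from h import *
im=grab("wrist","pics/w6.png")
f=im["frame"];hsv=cv2.cvtColor(f,cv2.COLOR_RGB2HSV);m=cv2.inRange(hsv,(22,150,80),(35,255,255));ys,xs=np.where(m);ok=(xs>200)&(xs<360)
w=world(im,np.c_[xs,ys][ok]);print(np.percentile(w[:,2],[20,50,80]),w[:,1].min(),w[:,1].max())
E
```

```text
t: 8.55
ee_pos: [0.5171, -0.0349, 0.043]
tool_rot: [179.8, -0.2, 9.6]
wrist_force: [-2.0, -4.7, 12.7]
finger_gap: -0.0
gripper_force: 6.7
[0.06238113 0.06306656 0.06366421] -0.07338288274882793 -0.014871140249595002
```

View pics/w6.png

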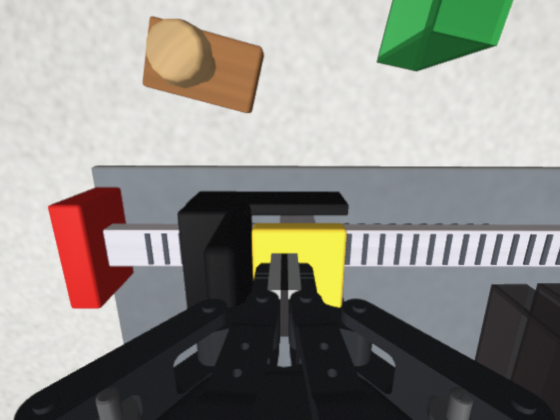

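The jaw is still travelling with the release down, the tips at (285,260) on the pad and the red stop ahead at (90,245). About 54 mm remains.

```bash
python3 -m pendant '[{"delta_pos":[-1.2,7,0],"rot":[0,0,0]},{"delta_pos":[-1.2,7,0],"rot":[0,0,0]},{"delta_pos":[-1.2,7,0],"rot":[0,0,0]},{"delta_pos":[-1.2,7,0],"rot":[0,0,0]},{"delta_pos":[-1.2,7,0],"rot":[0,0,0]},{"delta_pos":[-1.2,7,0],"rot":[0,0,0]},{"delta_pos":[-0.5,3,0],"rot":[0,0,0]},{"delta_pos":[-0.5,3,0],"rot":[0,0,0]}]'
python3 -m pendant '[{"delta_pos":[-0.5,3,0],"rot":[0,0,0]},{"delta_pos":[-0.5,3,0],"rot":[0,0,0]},{"delta_pos":[-0.3,2,0],"rot":[0,0,0]}]'
```

```text
t: 9.4
ee_pos: [0.5091, 0.0134, 0.043]
tool_rot: [179.8, -0.2, 9.6]
wrist_force: [-1.3, -2.4, 12.0]
finger_gap: -0.0001
gripper_force: 6.6
t: 9.7
ee_pos: [0.5091, 0.0178, 0.0438]
tool_rot: [179.4, -0.3, 9.7]
wrist_force: [-0.9, -21.8, 14.3]
finger_gap: -0.0001
gripper_force: 11.1
```

```bash
python3 -m pendant '[{"delta_pos":[0,0,0],"rot":[0,0,0]},{"delta_pos":[0,0,0],"rot":[0,0,0]}]'
python3 - <<'E'
from h import *
im=grab("wrist"); im2=grab("scene")
cv2.imwrite("pics/c7.png",cv2.cvtColor(np.hstack([im["frame"][120:360,60:360],cv2.resize(im2["frame"][190:270,210:310],None,fx=3,fy=3,interpolation=2)]),cv2.COLOR_RGB2BGR))
E
```

```text
t: 9.9
ee_pos: [0.5092, 0.0179, 0.0439]
tool_rot: [179.5, -0.3, 9.7]
wrist_force: [-2.4, -17.1, 13.9]
finger_gap: 0.0001
gripper_force: 9.7
```

View pics/c7.png

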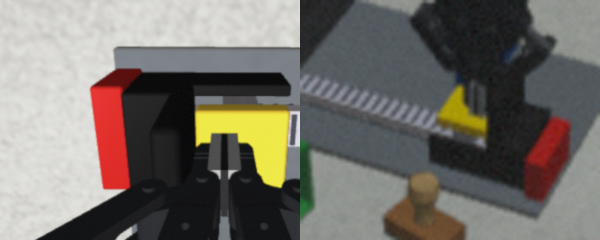

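The jaw is home: its black body touches the red stop at (130,130) in the left crop. I lift to release, back off the wall slightly, then go up.

```bash
python3 -m pendant '[{"delta_pos":[0,0,4],"rot":[0,0,0]},{"delta_pos":[0,0,4],"rot":[0,0,0]},{"delta_pos":[0,0,5],"rot":[0,0,0]},{"delta_pos":[0,0,5],"rot":[0,0,0]},{"delta_pos":[1,-6,0],"rot":[0,0,0]},{"delta_pos":[0,0,20],"rot":[0,0,0]},{"delta_pos":[0,0,40],"rot":[0,0,0]},{"delta_pos":[0,0,40],"rot":[0,0,0]}]'
python3 -m pendant '[{"delta_pos":[-30,-20,20],"rot":[0,0,0]},{"delta_pos":[0,0,0],"rot":[0,0,0]},{"delta_pos":[0,0,0],"rot":[0,0,0]}]'
python3 - <<'E'
from h import *
im=grab("wrist"); im2=grab("scene")
cv2.imwrite("pics/c8.png",cv2.cvtColor(np.hstack([cv2.resize(im["frame"],(400,300)),cv2.resize(im2["frame"][130:280,130:330],(400,300),interpolation=2)]),cv2.COLOR_RGB2BGR))
hsv=cv2.cvtColor(im["frame"],cv2.COLOR_RGB2HSV)
for lo,hi,z in (((22,150,80),(35,255,255),.0675),((0,150,60),(6,255,255),.052)):
    ys,xs=np.where(cv2.inRange(hsv,lo,hi)); w=world(im,np.c_[xs,ys]); w=w[abs(w[:,2]-z)<.006]; print(np.median(w[:,2]),cv2.minAreaRect((w[:,:2]*1000).astype(np.float32)))
E
```

```text
t: 10.8
ee_pos: [0.5052, 0.0166, 0.1583]
tool_rot: [-179.9, 0.2, 9.6]
wrist_force: [1.1, -1.6, 0.4]
finger_gap: 0.0001
gripper_force: 0.0
t: 11.1
ee_pos: [0.4762, -0.0037, 0.1786]
tool_rot: [-180.0, -0.0, 9.6]
wrist_force: [0.2, -0.7, -0.4]
finger_gap: -0.0002
gripper_force: 0.0
0.06763982664117757 ((508.2975769042969, 9.026412963867188), (44.89726257324219, 47.98063659667969), 9.42564868927002)
0.05162711554533661 ((496.9249572753906, 78.6667251586914), (63.37620162963867, 18.63099479675293), 8.230643272399902)
```

View pics/c8.png

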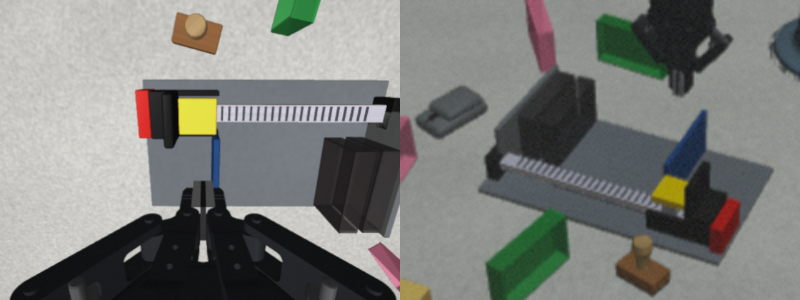

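The jaw is against the red stop (gap within measurement error), the release is back up at z=0.068, both trays are standing and the robot is clear.

```bash
python3 -c "
from plant import ctrl
print(ctrl.job_done())"
```

```text
the job is handed in; nothing more can be done
None
```

The bookend is fully open: I held the release down while pushing the jaw home against the red stop, then let it spring back up. Both trays still stand, and the job is handed in.

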